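# Unpack a drilling template and seat it on its jig pins

### The arm

A 6-joint arm with a two-finger parallel gripper is mounted at the origin on the work surface. World frame = base frame: x ahead of the robot, y to its left, z up, the work surface at z = 0. Lengths are in m, angles in rad, forces in N, time in s.
With the tool pointing down it reaches from about 0.375 to 0.9 m from the base axis. Payload 3.1 kg.
Tool frame: the origin (TCP) lies midway between the tips of the shut fingers; the grasp point (between the pads) lies 19 mm behind it; z points along the fingers, y is the line along which they close (so a half turn about z gives the same grasp; the last joint's range is limited). The gripper opens to 87 mm and grips with 3 to 60 N. Pads are 19 mm wide; open, the fingers measure 117 mm over their backs; the gripper's body (75 mm by 190 mm) begins 51 mm behind the grasp point.
Start: joints at [-1.44, 0.527, 1.433, -0, 1.181, -0.178], TCP at [0.19, -0.595, 0.188] pointing down, gripper open.
Joint ranges: [-3.08, 3.08], [-0.75, 2.2], [0.22, 2.44], [-1.43, 4.57], [0, 2.65], [-2.85, 2.85]. Speed limits (rad/s): [2.79, 2.79, 3.14, 3.14, 3.14, 3.14].

### API

Orientations are given as a unit quaternion [x, y, z, w].
In Python, from rig import robot gives the robot as it stands.
- The arm moves only by the shell command python3 -m jog 'ROWS' [FORCE]. ROWS is a JSON object of lists of equal length, an entry for each row: "dp": the shift along the tool's x, y, z in mm, a list of three; "delta_rot": the turn, a rotation vector about the tool's x, y, z in rad, a list of three; "gripper": the opening, from -1 (shut) to 1 (fully open). A call has 1 to 12 rows; each row is the pose to reach, as a shift and turn from the pose commanded when the call began, along the tool's axes at that moment; what a row does not reach only later rows make up. A row lasts 1/10 s, in which the tool goes at most 50 mm and 8.59 degrees, less where a joint would pass 70% of its speed; a pose out of reach is approached as far as the arm can. A call with a gripper value outside its range is refused whole. The fingers move at their own pace and stop on an object; FORCE is the grip in N (left out, the last holds). Time passes only in rows, so rows that repeat a pose let the fingers close. It gives the time, the measured TCP pose, the force, the opening and the grip force at its end, in the units of the state.
- robot.get_obs(): the state, without advancing time (a new reading comes with each control period).
- robot.camera(name): name is "scene" or "top" or "wrist"; returns the picture (480x640x3 uint8, red, green, blue); there is no depth.
- robot.camera_model(name): a dict with "fx", "fy", "cx", "cy" (pixels), "xyz" and "orientation" of the camera in the world; the wrist camera has in their place "T_tool_cam" (4x4, takes a point from camera to tool coordinates, whose origin is the TCP and whose axes are the flange's). Camera axes: x right, y down, z forward; pixel columns grow to the right and rows downward; lengths in m; the calibration is good to about 2 mm. The wrist camera is an equidistant fisheye: a pixel r from the principal point sees the ray r / f radians off the axis. A picture is of the moment at which its call begins: read the wrist's pose just before it. camera_model takes no time and is no camera call.
- robot.hand_in(): hands the job in; it is judged then, once.
Trained networks look in the newest picture that a camera, given by its name, has taken for a name from the list of things; names that differ only in an ending like _2 or _b are one class to them, and where a whole thing is asked for, a point or a joint stands for the part that bears it (a point fixed in the world has none). Each returns a list of dicts, best first, with "score" (0 to 1); they miss things now and then, are a little off and sometimes report something else, mostly with a low value. They report only what shows in the picture. A call takes as long as a camera call. They do not tell look-alikes from the thing itself.
- robot.search_frame(name, camera): "rect" ([left, top, right, bottom] in pixels, round what is visible of it).
The state is a dict: "time": time; "q": joint angles; "joint_velocities": joint speeds; "joint_torque": joint torques, N m; "position": TCP position; "tool_rot": TCP orientation; "ft_force": force on the tool from outside, world axes, zero at the start; "moment": the same for the moment, N m; "grip_width": finger opening in m; "grip_force": force on a finger pad.
Only numpy, scipy, OpenCV 4.12 (cv2) and the standard library are available. Lean on these libraries where they do the work, as an engineer would, in place of code of your own. Each camera call takes 0.05 s, during which the arm holds its last target. There are 200 camera calls.

### The job

Fold both half-open flaps of the small carton outward, well past upright, so that the carton stands open. Then lift the plywood drilling template out by its bar handle and lower it gently onto the drilling jig, its big hole over the thick pin and its small hole over the thin pin, until it lies flush on the blank, and let go. Leave the carton open and all the other things on the bench where they are.

Things in the scene. Friction and masses are not known exactly. Their poses are not given: they have to be found in the camera images.
- carton: open-topped cardboard carton fixed to the bench, 210 (its x) x 160 (its y) x 75 tall, walls and floor 4 thick, its end flaps folded down outside; origin at the centre of its underside, z up. It may stand on the left or the right of the bench. The template lies flat on its inner floor, 4 above the bench, roughly square to it
- flap_left (a joint): top flap of the carton, cardboard, 206 x 74 x 3, hinged along the carton's +y top edge; rad: 0 = closed (level, pointing inward over the carton), 1.57 = upright, 2.5 = fully folded outward (stop). Starts half open at 0.8 to 1.2, leaving a gap of 45 or more between the two. Light friction hinge: stays where left, yields to under 1 N pushed along its arc; fingers tend to catch on its edge
- flap_right (a joint): the same flap on the carton's -y top edge, with the same meaning of its angle
- flap_left_hinge (a point): middle of the left flap's hinge line (parallel to the carton's x), 75.5 above the bench
- flap_right_hinge (a point): middle of the right flap's hinge line, 75.5 above the bench
- flap_left_edge (a point): middle of the left flap's free edge (74 from its hinge), moves with it
- flap_right_edge (a point): middle of the right flap's free edge, moves with it
- template: the drilling template: plywood plate 90 (its x) x 130 (its y) x 12 thick, about 0.2 kg, two through holes on its y axis: 16.5 wide at y = +48, 12.5 wide at y = -48. On top in its middle a dark wooden bar handle, 24 (x) x 64 (y) x 38 tall. Origin at the centre of the plate's underside, z up; four small steel drill bushes are let in flush near the handle's corners
- template_handle (a point): where to grip the handle: 36 above the plate's underside (24 above its top face), 14 below the top of the bar; grip across the template's x
- template_big_hole (a point): centre of the 16.5 mm hole at the plate's underside
- template_small_hole (a point): centre of the 12.5 mm hole at the plate's underside
- jig: drilling jig fixed to the bench: plywood board 220 (x) x 230 (y) x 18, on it a pale blank 104 x 146 x 22 (top 40 above the bench) amid lower dark stop blocks, and two steel pins on its y axis, rising 24 above the blank, the last 6 tapered. Origin: centre of the underside. The template fits one way only, its axes pointing the same way as the jig's
- jig_seat (a point): centre of the blank's top face, 40 above the bench; the template's underside comes to rest here
- jig_big_pin (a point): tip of the thick pin, 14 mm across (7 at the tip), at jig y = +48, 64 above the bench
- jig_small_pin (a point): tip of the thin pin, 10 mm across (3 at the tip), at jig y = -48, 64 above the bench
- gouge: woodturning gouge, 360 long, turned handle 28 thick, lying; origin under it, 160 from the handle's end, x towards the blade. A bystander: leave it alone
- sanding_block: cork block 70 x 45 x 28; origin at the centre of its underside. A bystander: leave it alone
- candlestick: small turned wooden candlestick standing upright, 60 wide, 75 tall; origin at the centre of its underside. A bystander: leave it alone
- wax_tin: round brass-coloured tin, 72 wide, 42 tall; origin at the centre of its underside. A bystander: leave it alone
- mallet: hammer lying on the bench, handle along its x axis; origin under it. A bystander: leave it alone
- offcut: square wooden offcut lying on the bench, 90 x 40 x 40; origin at the centre of its underside. A bystander: leave it alone
Things that resemble listed ones, but are neither listed nor needed, are in the scene too. Leave any blue or purple look-alike of the template alone.

How it is judged:
On the way, in this order (a step that is already met when the one before it is completed fails the run):
1. both carton flaps are folded outward past upright (value of joint each of flap_left, flap_right above 1.65 rad), for 0.2 s.
2. the template is lifted out, clear above the carton's rim (z of template in the frame of carton above 0.085 m), for 0.1 s.
At the end, for the whole second after the job is handed in: The template rests flush on the jig's blank: underside within about 1.8 mm of the blank's top and tilted less than 0.025 rad, each hole within 3 mm of its own pin's axis, at rest; both carton flaps stand folded outward beyond 1.65 rad (all of step 1 and horizontal distance between template_big_hole and jig_big_pin below 0.003 m and horizontal distance between template_small_hole and jig_small_pin below 0.003 m and z of template in the frame of jig_seat between -0.002 and 0.0018 m and angle between template's own z axis and vertical below 0.025 rad and linear speed of template below 0.01 m/s and angular speed of template below 0.05 rad/s); the robot touches nothing.
It fails at once if the template is dropped or slammed onto the jig (faster than 0.3 m/s within 30 mm of its seat) (horizontal distance between template and jig_seat below 0.04 m and z of template in the frame of jig_seat below 0.03 m and linear speed of template above 0.3 m/s).
It fails at once if a bystander is moved by more than 30 mm (distance of any of gouge, sanding_block, candlestick, wax_tin, mallet, offcut from where it was at the start of the episode above 0.03 m).
It also fails if it takes over 58 s, if anything falls off the work surface, if the arm or the gripper's body presses on something with over 40 N, if the wrist force passes 120 N, or if a joint passes its speed limit or range.

## Working session

There is one attempt and no reset: what is moved stays moved. The work goes in short steps, Python scripts to look and compute and a shell command to move; the robot and the scene stay as the last step left them, time stands still between calls to the robot, and variables do not carry over. Pictures are saved under pics/ and viewed, at most 10 in all, crops included, and the job is handed in when it is done.

```bash
mkdir -p pics
cat > h.py <<'E'
import numpy as np, cv2
from rig import robot
from scipy.spatial.transform import Rotation as R
def save(cam,fn):
    im=robot.camera(cam); cv2.imwrite('pics/'+fn,cv2.cvtColor(im,cv2.COLOR_RGB2BGR)); return im
def cam(name):
    m=robot.camera_model(name)
    if name=='wrist':
        o=robot.get_obs(); T=np.eye(4);T[:3,:3]=R.from_quat(o['tool_rot']).as_matrix();T[:3,3]=o['position']
        return m,T@np.array(m['T_tool_cam'])
    T=np.eye(4);T[:3,:3]=R.from_quat(m['orientation']).as_matrix();T[:3,3]=m['xyz'];return m,T
def ray(name,u,v,mt=None):
    m,T=mt or cam(name); x=(u-m['cx'])/m['fx'];y=(v-m['cy'])/m['fy']
    if name=='wrist':
        t=np.hypot(x,y);d=np.array([x/t*np.sin(t),y/t*np.sin(t),np.cos(t)]) if t>0 else np.array([0,0,1.])
    else: d=np.array([x,y,1.])
    d=T[:3,:3]@d; return T[:3,3],d/np.linalg.norm(d)
def atz(name,u,v,z,mt=None):
    o,d=ray(name,u,v,mt); return o+d*(z-o[2])/d[2]
def tri(rays):
    A=sum(np.eye(3)-np.outer(d,d) for o,d in rays);b=sum((np.eye(3)-np.outer(d,d))@o for o,d in rays)
    return np.linalg.solve(A,b)
def proj(name,p,mt=None):
    m,T=mt or cam(name); c=T[:3,:3].T@(np.array(p)-T[:3,3])
    if name=='wrist':
        r=np.hypot(c[0],c[1]);t=np.arctan2(r,c[2]);return np.array([m['cx']+m['fx']*t*c[0]/r,m['cy']+m['fy']*t*c[1]/r])
    return np.array([m['cx']+m['fx']*c[0]/c[2],m['cy']+m['fy']*c[1]/c[2]])
E
python3 - <<'E'
from h import *
np.set_printoptions(precision=4,suppress=True)
for c in('top','scene'):
    save(c,c+'0.png'); m=robot.camera_model(c);print(m)
    for n in ['carton','flap_left','flap_right','template','template_handle','template_big_hole','template_small_hole','jig','jig_seat','jig_big_pin','jig_small_pin','flap_left_edge','flap_right_edge','flap_left_hinge','flap_right_hinge']:
        try: print(c,n,[([round(float(x)) for x in r['rect']],round(r['score'],2)) for r in robot.search_frame(n,c)][:3])
        except Exception as e: print(n,e)
print(robot.get_obs())
print(robot.camera_model('wrist'))
E
```

```text
{'fx': 591.6933502473757, 'fy': 591.6933502473757, 'cx': 321.07831551280015, 'cy': 252.2871116036669, 'xyz': array([ 0.2216, -0.0294,  1.6857]), 'orientation': array([-0.6999,  0.7078, -0.0594,  0.0749])}
top carton [([368, 202, 440, 291], 0.81)]
top flap_left [([373, 201, 403, 280], 0.94)]
top flap_right [([416, 207, 443, 282], 0.73)]
top template [([309, 294, 361, 338], 0.82), ([398, 231, 422, 265], 0.6), ([424, 313, 452, 326], 0.59)]
top template_handle [([395, 230, 422, 266], 0.59), ([306, 296, 360, 342], 0.56), ([424, 312, 445, 326], 0.49)]
top template_big_hole [([397, 232, 422, 269], 0.96), ([311, 293, 362, 343], 0.69), ([422, 316, 450, 324], 0.59)]
top template_small_hole [([308, 297, 359, 339], 0.97), ([422, 318, 453, 325], 0.72), ([398, 234, 422, 266], 0.65)]
top jig [([197, 199, 293, 291], 0.92)]
top jig_seat [([198, 200, 292, 291], 0.74)]
top jig_big_pin [([196, 196, 292, 289], 0.85)]
top jig_small_pin [([198, 200, 293, 288], 0.57), ([370, 204, 440, 294], 0.54), ([377, 299, 402, 321], 0.18)]
top flap_left_edge [([372, 204, 406, 277], 0.87), ([398, 232, 424, 267], 0.33)]
t
[... 1445 characters left out ...]
es': array([-0.0003, -0.0001, -0.0003, -0.0009, -0.0007, -0.0011]), 'joint_torque': array([  0.0012, -44.0001, -17.6979,   0.0636,   0.0505,   0.    ]), 'position': array([ 0.19  , -0.5954,  0.1878]), 'tool_rot': array([0.9881, 0.1538, 0.    , 0.    ]), 'ft_force': array([-0.4024,  0.4583,  0.0836]), 'moment': array([ 0.0097, -0.0361, -0.0193]), 'grip_force': 0.0, 'grip_width': 0.0868702511741363}
{'fx': 371.64829954431775, 'fy': 371.64829954431775, 'cx': 318.4177006794204, 'cy': 237.07190262478505, 'T_tool_cam': array([[-0.0008, -0.9526, -0.3041,  0.0845],
       [ 1.    , -0.0007, -0.0005, -0.0001],
       [ 0.0002, -0.3041,  0.9526, -0.1977],
       [ 0.    ,  0.    ,  0.    ,  1.    ]])}
```

```bash
python3 -c "
import cv2
a=cv2.imread('pics/top0.png')[170:370,180:480];cv2.imwrite('pics/topc.png',cv2.resize(a,(800,533),interpolation=cv2.INTER_CUBIC))
a=cv2.imread('pics/scene0.png')[140:370,190:490];cv2.imwrite('pics/scenec.png',cv2.resize(a,(780,598),interpolation=cv2.INTER_CUBIC))"
```

```text
(no output)
```

View pics/topc.png

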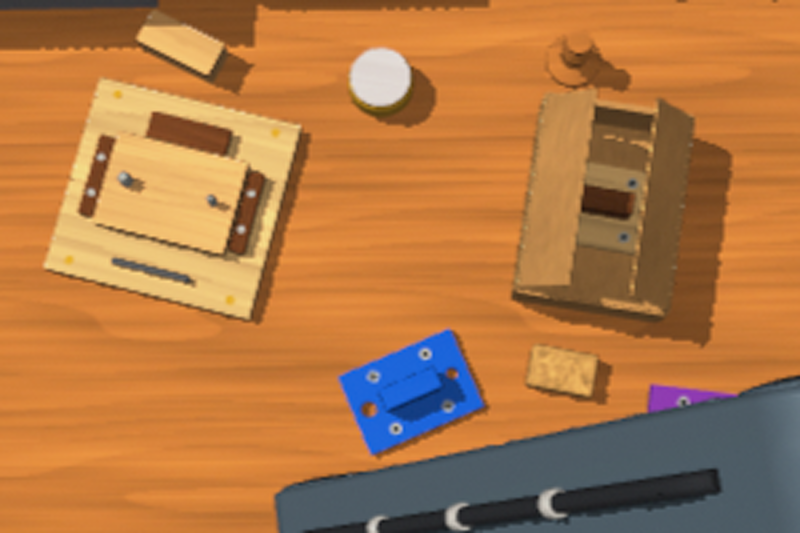

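View pics/scenec.png

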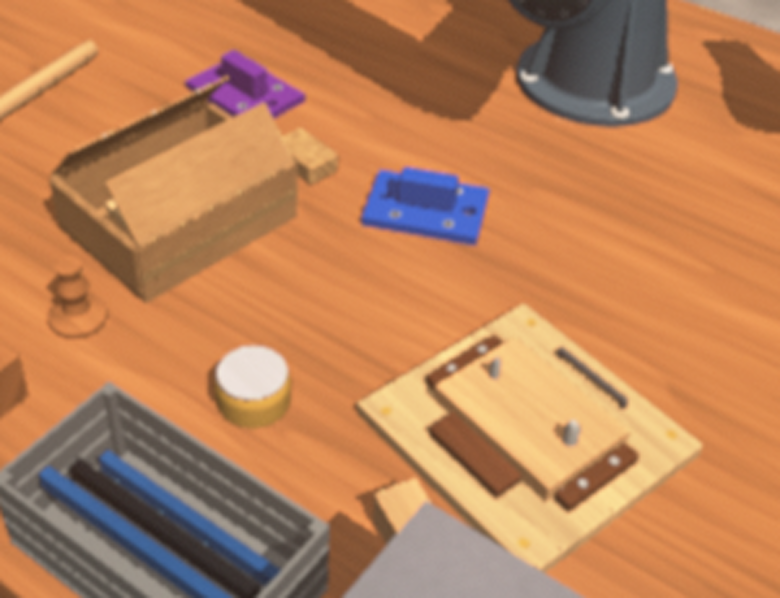

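Top crop: carton is on the right (crop ~600,195), its flaps' free edges at crop x≈585 and ≈645; the jig is on the left with the thick pin at (124,178) and the thin one at (212,201); candlestick, sanding block and purple/blue look-alikes surround the carton. The scene crop agrees: thick pin at (572,430), thin at (495,362).

Run:
```python
from h import *
np.set_printoptions(precision=4,suppress=True)
T=lambda x,y:ray('top',180+x/2.6667,170+y/2.6667); S=lambda x,y:ray('scene',190+x/2.6,140+y/2.6)
P={'Lfar':((597,90),(110,190)),'Lnear':((572,285),(262,108)),'Rfar':((658,100),(62,165)),'Rnear':((632,295),(225,82)),'big':((124,178),(572,427)),'small':((211,200),(495,361)),'hingeLnear':((515,295),(297,172))}
for k,(a,b) in P.items(): print(k,tri([T(*a),S(*b)]))
for n,p in {'Rhf':(692,112),'Rhn':(662,315),'Lhn':(515,295),'Lhf':(540,95)}.items(): print(n,atz('top',180+p[0]/2.6667,170+p[1]/2.6667,.0755))
```

```text
Lfar [ 0.6536 -0.2212  0.1169]
Lnear [ 0.4528 -0.1899  0.119 ]
Rfar [ 0.6479 -0.2888  0.1107]
Rnear [ 0.4425 -0.2502  0.1219]
big [0.5844 0.2737 0.0529]
small [0.5592 0.1801 0.0536]
hingeLnear [ 0.4536 -0.1386  0.0557]
Rhf [ 0.642  -0.3274  0.0755]
Rhn [ 0.4282 -0.2868  0.0755]
Lhn [ 0.4508 -0.1372  0.0755]
Lhf [ 0.6629 -0.169   0.0755]
```

```bash
cat >> h.py <<'E'
def goto(p,yaw,tilt=None):
    """dp mm and rotvec from current pose to world p with tool x at yaw, pointing down"""
    o=robot.get_obs(); Rc=R.from_quat(o['tool_rot'])
    Rt=R.from_euler('z',yaw)*R.from_euler('x',np.pi)
    return np.round(Rc.inv().apply(np.array(p)-o['position'])*1000,1), np.round((Rc.inv()*Rt).as_rotvec(),3)
E
python3 -c "
from h import *
print(goto((.549,-.2375,.25),-.17))"
```

```text
(array([ 450.8, -231.9,  -62.1]), array([ 0.   , -0.   ,  0.479]))
```

```bash
python3 -m jog '{"dp":[[451,-232,-62],[451,-232,-62],[451,-232,-62],[451,-232,-62],[451,-232,-62],[451,-232,-62],[451,-232,-62],[451,-232,-62],[451,-232,-62],[451,-232,-62],[451,-232,-62],[451,-232,-62]],"delta_rot":[[0,0,0.479],[0,0,0.479],[0,0,0.479],[0,0,0.479],[0,0,0.479],[0,0,0.479],[0,0,0.479],[0,0,0.479],[0,0,0.479],[0,0,0.479],[0,0,0.479],[0,0,0.479]],"gripper":[-1,-1,-1,-1,-1,-1,-1,-1,-1,-1,-1,-1]}'
python3 - <<'E'
from h import *
o=robot.get_obs();print(o['position'],o['tool_rot'],o['time'],o['grip_width'])
save('wrist','w1.png')
E
```

```text
time: 2.8
position: [0.5504, -0.2357, 0.2501]
tool_rot: [0.997, -0.083, 0.0, 0.0]
ft_force: [-0.2, 0.8, 0.2]
grip_width: 0.0025
grip_force: 0.0
[ 0.55041569 -0.23574074  0.25006599] [ 9.96547461e-01 -8.30240117e-02  3.23691454e-04  2.57490970e-04] 2.8 0.0025263844529926738
```

View pics/w1.png

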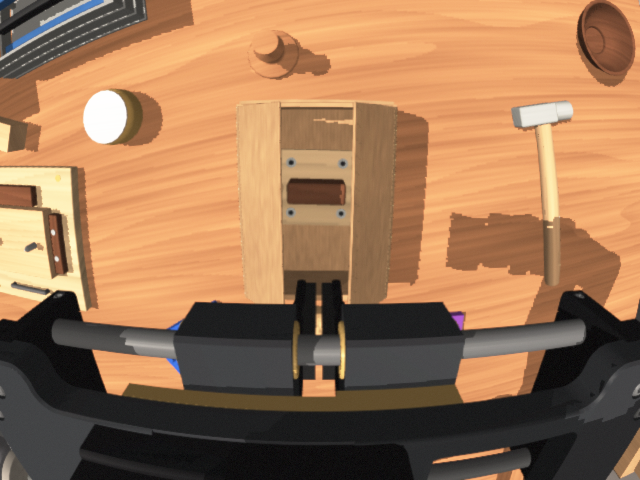

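The wrist view shows the carton square to the tool, with the gap between u≈283 and 353, the handle at (316,192) and the fingertips at (320,290).

Run:
```python
from h import *
np.set_printoptions(precision=4,suppress=True)
mt=cam('wrist')
for n,u,v,z in [('Le',281,108,.127),('Le2',283,290,.127),('Re',355,108,.127),('Re2',350,290,.127),('Lh',237,104,.0755),('Lh2',246,303,.0755),('Rh',396,106,.0755),('Rh2',386,300,.0755),('handle',316,192,.054)]:
    print(n,atz('wrist',u,v,z,mt))
print(goto((.549,-.24,.095),-.165))
```

```text
Le [ 0.65   -0.2218  0.127 ]
Le2 [ 0.4846 -0.1913  0.127 ]
Re [ 0.6394 -0.2836  0.127 ]
Re2 [ 0.4739 -0.2546  0.127 ]
Lh [ 0.6659 -0.1745  0.0755]
Lh2 [ 0.4512 -0.1362  0.0755]
Rh [ 0.6371 -0.3301  0.0755]
Rh2 [ 0.4283 -0.294   0.0755]
handle [ 0.5589 -0.2358  0.054 ]
(array([  0.6,   2.8, 154.7]), array([ 0.001,  0.001, -0.003]))
```

```bash
python3 -m jog '{"dp":[[0,0,50],[0,0,100],[0,0,153],[0,0,153],[0,10,153],[0,20,153],[0,30,153],[0,40,153],[0,50,153],[0,60,153],[0,70,153],[0,80,153]],"delta_rot":[[0,0,0],[0,0,0],[0,0,0],[0,0,0],[0,0,0],[0,0,0],[0,0,0],[0,0,0],[0,0,0],[0,0,0],[0,0,0],[0,0,0]],"gripper":[-1,-1,-1,-1,-1,-1,-1,-1,-1,-1,-1,-1]}'
python3 -m jog '{"dp":[[0,10,0],[0,10,0],[0,0,0],[0,-30,0],[0,-60,0],[0,-80,0],[0,-95,0],[0,-105,0],[0,-115,0],[0,-125,0],[0,-135,0],[0,-145,0]],"delta_rot":[[0,0,0],[0,0,0],[0,0,0],[0,0,0],[0,0,0],[0,0,0],[0,0,0],[0,0,0],[0,0,0],[0,0,0],[0,0,0],[0,0,0]],"gripper":[-1,-1,-1,-1,-1,-1,-1,-1,-1,-1,-1,-1]}'
python3 -m jog '{"dp":[[0,-10,0],[0,-20,0],[0,-27,0],[0,-35,0],[0,-35,0],[0,-20,0],[0,0,-30],[0,50,-80],[0,92,-120],[0,92,-150],[0,92,-150]],"delta_rot":[[0,0,0],[0,0,0],[0,0,0],[0,0,0],[0,0,0],[0,0,0],[0,0,0],[0,0,0],[0,0,0],[0,0,0],[0,0,0]],"gripper":[-1,-1,-1,-1,-1,-1,-1,-1,-1,1,1]}'
python3 - <<'E'
from h import *
o=robot.get_obs();print(o['position'],o['tool_rot'],o['time'],o['grip_width'])
save('wrist','w2.png')
E
```

```text
time: 4.05
position: [0.5364, -0.3255, 0.1109]
tool_rot: [0.996, -0.083, 0.004, 0.01]
ft_force: [-13.5, -4.5, 24.8]
grip_width: 0.0006
grip_force: 13.4
time: 5.25
position: [0.5614, -0.1875, 0.1061]
tool_rot: [0.997, -0.081, 0.003, 0.013]
ft_force: [-24.7, -27.3, 60.6]
grip_width: 0.0006
grip_force: 33.9
time: 6.35
position: [0.5479, -0.2695, 0.2534]
tool_rot: [0.996, -0.087, 0.006, 0.004]
ft_force: [0.2, 0.1, 1.0]
grip_width: 0.0097
grip_force: 0.0
[ 0.54786803 -0.26948648  0.253418  ] [ 0.99620075 -0.0867934   0.00594027  0.00396035] 6.35 0.009664075050731451
```

View pics/w2.png

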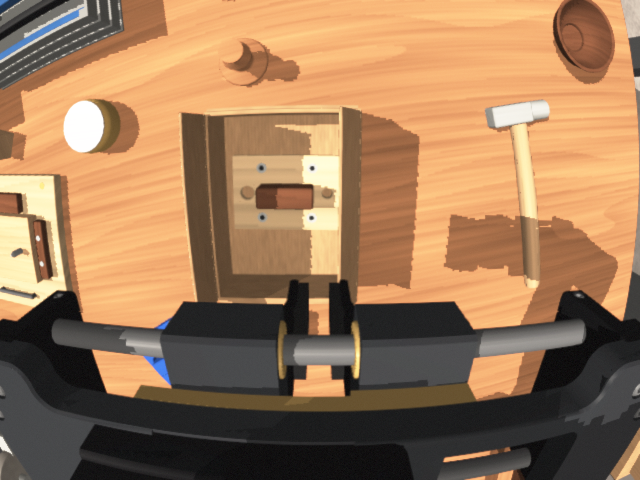

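Both flaps now appear near upright (left edge u≈183, right edge u≈358), but the fingers caught on the edges and the push was short. The template is now fully visible, holes at (248,193) and (328,194). I'll measure the flap angles next.

```bash
python3 - <<'E'
from h import *
np.set_printoptions(precision=4,suppress=True)
mt=cam('wrist')
yaw=-.176; Rz=R.from_euler('z',yaw).as_matrix(); c=np.array([.5456,-.2337,0])
for s,n in((1,'L'),(-1,'R')):
  for a in(1.2,1.4,1.57,1.7,1.9,2.1,2.5):
    o=[]
    for x in(-.103,.103):
        o.append(proj('wrist',c+Rz@np.array([x,s*(.079-.074*np.cos(a)),.0755+.074*np.sin(a)]),mt))
    o.append(proj('wrist',c+Rz@np.array([.103,s*.079,.0755]),mt))
    print(n,a,np.array(o).round().tolist())
for n,u,v in(('big?',248,193),('small?',328,194)): print(n,atz('wrist',u,v,.016,mt))
E
python3 -c "
import cv2
a=cv2.imread('pics/w2.png')[90:310,160:380];cv2.imwrite('pics/w2c.png',cv2.resize(a,(598,598),interpolation=cv2.INTER_CUBIC))"
```

```text
L 1.2 [[231.0, 333.0], [215.0, 112.0], [208.0, 115.0]]
L 1.4 [[216.0, 335.0], [198.0, 113.0], [208.0, 115.0]]
L 1.57 [[204.0, 334.0], [183.0, 114.0], [208.0, 115.0]]
L 1.7 [[195.0, 334.0], [173.0, 115.0], [208.0, 115.0]]
L 1.9 [[182.0, 331.0], [159.0, 116.0], [208.0, 115.0]]
L 2.1 [[172.0, 327.0], [148.0, 118.0], [208.0, 115.0]]
L 2.5 [[160.0, 317.0], [137.0, 120.0], [208.0, 115.0]]
R 1.2 [[338.0, 335.0], [342.0, 109.0], [365.0, 113.0]]
R 1.4 [[353.0, 337.0], [360.0, 110.0], [365.0, 113.0]]
R 1.57 [[366.0, 337.0], [376.0, 110.0], [365.0, 113.0]]
R 1.7 [[376.0, 336.0], [388.0, 111.0], [365.0, 113.0]]
R 1.9 [[390.0, 334.0], [404.0, 112.0], [365.0, 113.0]]
R 2.1 [[402.0, 330.0], [418.0, 113.0], [365.0, 113.0]]
R 2.5 [[419.0, 320.0], [435.0, 115.0], [365.0, 113.0]]
big? [ 0.5647 -0.1857  0.016 ]
small? [ 0.5463 -0.2795  0.016 ]
```

View pics/w2c.png

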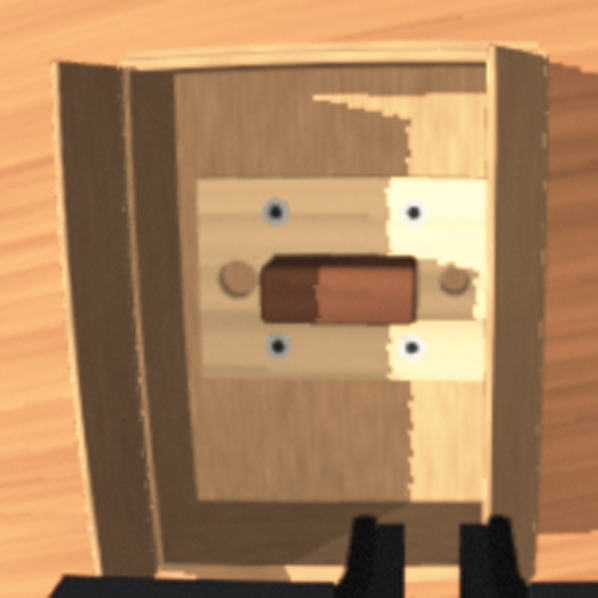

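```bash
python3 -m jog '{"dp":[[0,-22,0],[0,-22,0],[0,-22,50],[0,-22,100],[0,-22,144],[0,-10,144],[0,5,144],[0,20,143],[0,32,141],[0,44,139],[0,56,138],[0,56,138]],"delta_rot":[[0,0,0],[0,0,0],[0,0,0],[0,0,0],[0,0,0],[0,0,0],[0,0,0],[0,0,0],[0,0,0],[0,0,0],[0,0,0],[0,0,0]],"gripper":[-1,-1,-1,-1,-1,-1,-1,-1,-1,-1,-1,-1]}'
python3 -m jog '{"dp":[[0,0,0],[0,0,-30],[0,0,-70],[0,-45,-80],[0,-90,-80],[0,-110,-40],[0,-110,0],[0,-110,0]],"delta_rot":[[0,0,0],[0,0,0],[0,0,0],[0,0,0],[0,0,0],[0,0,0],[0,0,0],[0,0,0]],"gripper":[-1,-1,-1,-1,-1,-1,-1,-1]}'
python3 -m jog '{"dp":[[0,-15,0],[0,-28,0],[0,-40,0],[0,-50,-1],[0,-58,-2],[0,-58,-2],[0,-58,-30],[0,-58,-70],[0,-20,-120],[0,30,-140],[0,30,-140],[0,30,-140]],"delta_rot":[[0,0,0],[0,0,0],[0,0,0],[0,0,0],[0,0,0],[0,0,0],[0,0,0],[0,0,0],[0,0,0],[0,0,0],[0,0,0],[0,0,0]],"gripper":[-1,-1,-1,-1,-1,-1,-1,-1,-1,-1,-1,-1]}'
python3 - <<'E'
from h import *
o=robot.get_obs();print(o['position'],o['tool_rot'],o['time'],o['grip_width'])
im=save('wrist','w3.png')
a=cv2.imread('pics/w3.png')[90:310,130:430];cv2.imwrite('pics/w3c.png',cv2.resize(a,(780,572),interpolation=cv2.INTER_CUBIC))
E
```

```text
time: 7.6
position: [0.5353, -0.3218, 0.1101]
tool_rot: [0.996, -0.086, 0.001, 0.001]
ft_force: [0.5, 0.1, 0.4]
grip_width: 0.0003
grip_force: 0.0
time: 8.4
position: [0.5495, -0.2064, 0.1041]
tool_rot: [0.996, -0.084, -0.006, -0.003]
ft_force: [-1.3, 1.1, -0.0]
grip_width: 0.0005
grip_force: 0.0
time: 9.6
position: [0.5489, -0.243, 0.2503]
tool_rot: [0.996, -0.087, 0.001, 0.001]
ft_force: [-0.5, 0.5, -1.1]
grip_width: 0.0007
grip_force: 0.0
[ 0.54886731 -0.24304552  0.25026845] [ 9.96217206e-01 -8.68800636e-02  1.49121061e-03  9.53754373e-04] 9.6 0.0006812705723256634
```

View pics/w3c.png

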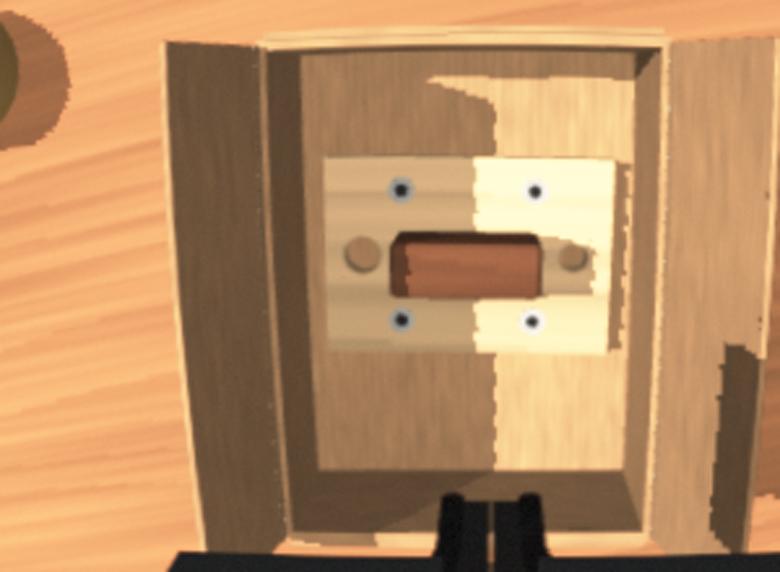

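Both flaps are now folded well outward (edges at crop x≈165 and ≈775). The template's big hole is at crop (362,254) and its small hole at (572,256).

Run:
```python
from h import *
np.set_printoptions(precision=4,suppress=True)
mt=cam('wrist'); print(robot.get_obs()['position'])
yaw=-.176; Rz=R.from_euler('z',yaw).as_matrix(); c=np.array([.5456,-.2337,0])
for s,n in((1,'L'),(-1,'R')):
  for a in(1.57,1.7,1.9,2.1,2.3,2.5):
    q=proj('wrist',c+Rz@np.array([.103,s*(.079-.074*np.cos(a)),.0755+.074*np.sin(a)]),mt); print(n,a,((q-[130,90])*2.6).round())
W=lambda x,y,z:atz('wrist',130+x/2.6,90+y/2.6,z,mt)
b,s=W(362,254,.016),W(572,256,.016); print(b,s,(b+s)/2,np.linalg.norm(b-s),np.arctan2(-(b-s)[0],(b-s)[1]))
B=[W(*p,.016) for p in((401,190),(535,191),(401,320),(532,321))];print('bush',np.mean(B,0))
C=[W(*p,.016) for p in((324,158),(615,160),(327,352),(608,354))];print('corners',np.mean(C,0),np.linalg.norm(C[0]-C[1]),np.linalg.norm(C[0]-C[2]))
H=[W(*p,.054) for p in((404,241),(541,235),(404,297),(540,297))];print('handle',np.array(H),np.mean(H,0))
```

```text
[ 0.5481 -0.2407  0.2487]
L 1.57 [216.  44.]
L 1.7 [187.  46.]
L 1.9 [148.  49.]
L 2.1 [117.  53.]
L 2.3 [94. 56.]
L 2.5 [81. 59.]
R 1.57 [728.  43.]
R 1.7 [757.  45.]
R 1.9 [798.  48.]
R 2.1 [831.  52.]
R 2.3 [855.  55.]
R 2.5 [870.  58.]
[ 0.5662 -0.1844  0.016 ] [ 0.5487 -0.2779  0.016 ] [ 0.5575 -0.2312  0.016 ] 0.09515493272603684 -0.18502688887452068
bush [ 0.5567 -0.2312  0.016 ]
corners [ 0.5563 -0.2315  0.016 ] 0.1298327452090361 0.0903854153197688
handle [[ 0.5741 -0.2089  0.054 ]
 [ 0.5668 -0.2647  0.054 ]
 [ 0.5509 -0.2043  0.054 ]
 [ 0.5411 -0.2601  0.054 ]] [ 0.5582 -0.2345  0.054 ]
```

```bash
python3 -m jog '{"dp":[[0,30,50],[0,50,100],[0,65,143],[0,75,143],[0,83,143],[0,90,143],[0,95,143],[0,95,143],[0,81,133],[0,65,121],[0,20,121],[0,-25,121]],"delta_rot":[[0,0,0],[0,0,0],[0,0,0],[0,0,0],[0,0,0],[0,0,0],[0,0,0],[0,0,0],[0,0,0],[0,0,0],[0,0,0],[0,0,0]],"gripper":[-1,-1,-1,-1,-1,-1,-1,-1,-1,-1,-1,-1]}'
python3 -m jog '{"dp":[[0,-30,22],[0,-38,22],[0,-46,22],[0,-53,22],[0,-58,22],[0,-58,22],[0,-44,12],[0,-28,0],[0,0,-50],[0,30,-100],[0,30,-130],[0,30,-130]],"delta_rot":[[0,0,0],[0,0,0],[0,0,0],[0,0,0],[0,0,0],[0,0,0],[0,0,0],[0,0,0],[0,0,0],[0,0,0],[0,0,0],[0,0,0]],"gripper":[-1,-1,-1,-1,-1,-1,-1,-1,-1,-1,-1,-1]}'
python3 -m jog '{"dp":[[0,0,0],[0,0,0]],"delta_rot":[[0,0,0],[0,0,0]],"gripper":[-1,-1]}'
python3 - <<'E'
from h import *
np.set_printoptions(precision=4,suppress=True)
o=robot.get_obs();print(o['position'],o['time'])
mt=cam('wrist');im=save('wrist','w4.png')
print(robot.search_frame('flap_left','wrist')[:2],robot.search_frame('flap_right','wrist')[:2])
a=cv2.imread('pics/w4.png')[90:310,110:480];cv2.imwrite('pics/w4c.png',cv2.resize(a,(740,440),interpolation=cv2.INTER_CUBIC))
yaw=-.176; Rz=R.from_euler('z',yaw).as_matrix(); c=np.array([.5456,-.2337,0])
for s,n in((1,'L'),(-1,'R')):
  for a in(1.57,1.7,1.9,2.1,2.3,2.5):
    q=proj('wrist',c+Rz@np.array([.103,s*(.079-.074*np.cos(a)),.0755+.074*np.sin(a)]),mt); print(n,a,((q-[110,90])*2).round())
E
```

```text
time: 10.85
position: [0.5537, -0.2137, 0.13]
tool_rot: [0.996, -0.085, 0.001, 0.0]
ft_force: [0.7, 0.1, 0.1]
grip_width: 0.0006
grip_force: 0.0
time: 12.05
position: [0.5512, -0.252, 0.2667]
tool_rot: [0.996, -0.087, 0.008, 0.005]
ft_force: [0.4, -0.6, 0.9]
grip_width: 0.0008
grip_force: 0.0
time: 12.25
position: [0.5466, -0.2456, 0.2573]
tool_rot: [0.996, -0.086, -0.001, -0.0]
ft_force: [-0.5, 0.3, -0.4]
grip_width: 0.0003
grip_force: 0.0
[ 0.5466 -0.2456  0.2573] 12.25
[{'rect': [192.3, 105.9, 238.4, 301.4], 'score': 0.76}, {'rect': [189.5, 94.6, 436.3, 303.0], 'score': 0.55}] [{'rect': [377.1, 105.5, 433.5, 300.6], 'score': 0.65}, {'rect': [188.5, 100.3, 240.1, 300.9], 'score': 0.44}]
L 1.57 [200.  33.]
L 1.7 [179.  34.]
L 1.9 [150.  37.]
L 2.1 [127.  40.]
L 2.3 [110.  42.]
L 2.5 [100.  44.]
R 1.57 [584.  31.]
R 1.7 [606.  33.]
R 1.9 [637.  35.]
R 2.1 [662.  38.]
R 2.3 [681.  40.]
R 2.5 [693.  42.]
```

View pics/w4c.png

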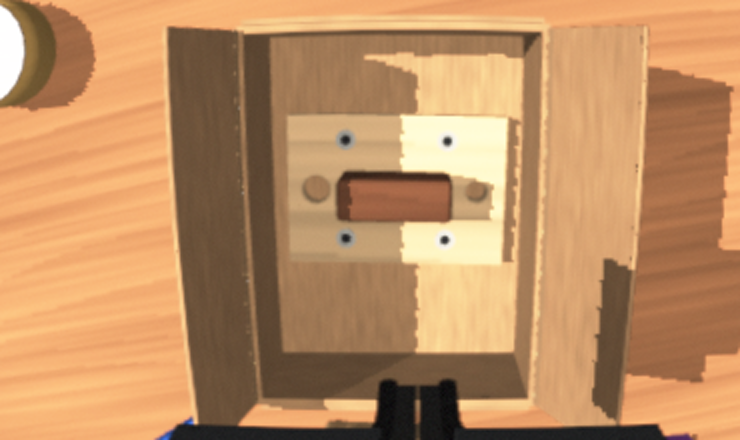

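Right flap is at about 2.0 rad (edge at crop x 648), the left at about 1.8 (edge at 167); I'll push the left one a bit more.

```bash
python3 -m jog '{"dp":[[0,-35,45],[0,-60,95],[0,-75,150],[0,-83,150],[0,-92,150],[0,-100,150],[0,-107,150],[0,-107,150],[0,-93,140],[0,-77,128],[0,-50,80],[0,-20,30]],"delta_rot":[[0,0,0],[0,0,0],[0,0,0],[0,0,0],[0,0,0],[0,0,0],[0,0,0],[0,0,0],[0,0,0],[0,0,0],[0,0,0],[0,0,0]],"gripper":[-1,-1,-1,-1,-1,-1,-1,-1,-1,-1,-1,-1]}'
python3 -m jog '{"dp":[[0,10,0],[0,10,0],[0,10,0]],"delta_rot":[[0,0,0],[0,0,0],[0,0,0]],"gripper":[1,1,1]}'
python3 - <<'E'
from h import *
np.set_printoptions(precision=4,suppress=True)
mt=cam('wrist');im=save('wrist','w5.png');o=robot.get_obs();print(o['position'],o['time'])
print(robot.search_frame('flap_left','wrist')[:2],robot.search_frame('flap_right','wrist')[:2])
yaw=-.176; Rz=R.from_euler('z',yaw).as_matrix(); c=np.array([.5456,-.2337,0])
for s,n in((1,'L'),(-1,'R')):
  for a in(1.57,1.7,1.9,2.1,2.3,2.5):
    q=proj('wrist',c+Rz@np.array([.103,s*(.079-.074*np.cos(a)),.0755+.074*np.sin(a)]),mt); print(n,a,q.round())
a=cv2.imread('pics/w5.png')[90:310,110:480];cv2.imwrite('pics/w5c.png',cv2.resize(a,(740,440),interpolation=cv2.INTER_CUBIC))
E
```

```text
time: 13.6
position: [0.5515, -0.2211, 0.2185]
tool_rot: [0.996, -0.085, -0.0, 0.0]
ft_force: [0.7, -1.4, 0.6]
grip_width: 0.0003
grip_force: 0.0
time: 13.9
position: [0.5495, -0.229, 0.2161]
tool_rot: [0.996, -0.086, -0.001, -0.0]
ft_force: [-0.5, 1.0, -0.1]
grip_width: 0.0171
grip_force: 0.0
[ 0.5494 -0.2282  0.2155] 13.95
[{'rect': [183.4, 101.2, 244.0, 304.3], 'score': 0.65}] [{'rect': [397.4, 103.7, 471.2, 299.7], 'score': 0.88}, {'rect': [301.5, 317.2, 338.4, 337.5], 'score': 0.25}]
L 1.57 [216. 103.]
L 1.7 [204. 104.]
L 1.9 [187. 106.]
L 2.1 [173. 107.]
L 2.3 [164. 109.]
L 2.5 [158. 110.]
R 1.57 [436. 105.]
R 1.7 [449. 106.]
R 1.9 [465. 108.]
R 2.1 [478. 110.]
R 2.3 [486. 111.]
R 2.5 [491. 113.]
```

View pics/w5c.png

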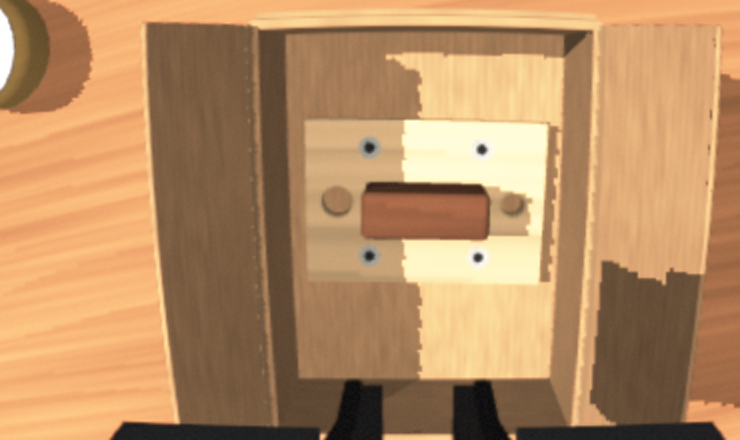

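Run:
```python
from h import *
np.set_printoptions(precision=4,suppress=True)
m5=cam('wrist')
T4=np.eye(4);T4[:3,:3]=R.from_quat([.996,-.086,-.001,0]).as_matrix();T4[:3,3]=[.5466,-.2456,.2573]
m4=(m5[0],T4@np.array(m5[0]['T_tool_cam']))
p5=lambda x,y:(110+x/2,90+y/2)
for n,a,b in(('big',(316,189),(337,201)),('small',(476,191),(512,204)),('b1',(345,140),(369,147)),('b2',(447,141),(481,149)),('b3',(345,239),(369,256)),('b4',(444,240),(477,258))):
    print(n,tri([ray('wrist',*p5(*a),m4),ray('wrist',*p5(*b),m5)]),atz('wrist',*p5(*b),.016,m5))
W=lambda x,y,z:atz('wrist',*p5(x,y),z,m5)
b,s=W(337,201,.016),W(512,204,.016);print((b+s)/2,np.arctan2(-(b-s)[0],(b-s)[1]),np.linalg.norm(b-s))
H=np.array([W(*p,.054) for p in((367,193),(488,193),(362,238),(489,238))]);print(H.mean(0),H)
print(goto((.5565,-.2325,.12),-.185+np.pi/2))
```

```text
big [ 0.5611 -0.1806 -0.0229] [ 0.5673 -0.1859  0.016 ]
small [ 0.541  -0.2836 -0.0259] [ 0.5496 -0.2794  0.016 ]
b1 [ 0.588  -0.204  -0.0378] [ 0.5933 -0.2084  0.016 ]
b2 [ 0.5762 -0.2704 -0.0313] [ 0.5821 -0.2673  0.016 ]
b3 [ 0.5273 -0.1945 -0.0111] [ 0.5338 -0.1973  0.016 ]
b4 [ 0.5149 -0.2573 -0.013 ] [ 0.5226 -0.256   0.016 ]
[ 0.5585 -0.2327  0.016 ] -0.1869365605505156 0.09523869795882937
[ 0.5589 -0.2334  0.054 ] [[ 0.575  -0.2065  0.054 ]
 [ 0.565  -0.2649  0.054 ]
 [ 0.5531 -0.1999  0.054 ]
 [ 0.5424 -0.2621  0.054 ]]
(array([ 7.8,  3.9, 95. ]), array([-0.003,  0.001, -1.556]))
```

```bash
python3 -m jog '{"dp":[[9,4,0],[9,4,0],[9,4,0],[9,4,0],[9,4,0],[9,4,0],[9,4,20],[9,4,40],[9,4,65],[9,4,65],[9,4,65],[9,4,65]],"delta_rot":[[0,0,-1.556],[0,0,-1.556],[0,0,-1.556],[0,0,-1.556],[0,0,-1.556],[0,0,-1.556],[0,0,-1.556],[0,0,-1.556],[0,0,-1.556],[0,0,-1.556],[0,0,-1.556],[0,0,-1.556]],"gripper":[1,1,1,1,1,1,1,1,1,1,1,1]}'
python3 -m jog '{"dp":[[0,0,0],[0,0,0]],"delta_rot":[[0,0,0],[0,0,0]],"gripper":[1,1]}'
python3 - <<'E'
from h import *
o=robot.get_obs();print(o['position'],o['tool_rot'],o['q'],o['time'])
print(goto((.558,-.2325,.021),-.186+np.pi/2))
save('wrist','w6.png')
E
```

```text
time: 15.25
position: [0.5583, -0.2328, 0.15]
tool_rot: [0.769, 0.639, -0.0, -0.001]
ft_force: [-1.1, 0.0, 0.7]
grip_width: 0.0866
grip_force: 0.0
time: 15.45
position: [0.5588, -0.2336, 0.1512]
tool_rot: [0.77, 0.639, -0.0, -0.0]
ft_force: [0.5, -0.4, 0.5]
grip_width: 0.0872
grip_force: 0.0
[ 0.5588304  -0.23363925  0.15115882] [ 7.69505668e-01  6.38639943e-01 -4.16058377e-05 -2.22086952e-04] [-5.80328043e-01  5.44397862e-01  1.51934599e+00  5.75971138e-05
  1.07829784e+00 -3.95018050e-01] 15.45
(array([  0.9,  -1. , 130.2]), array([-0.   , -0.   ,  0.001]))
```

View pics/w6.png

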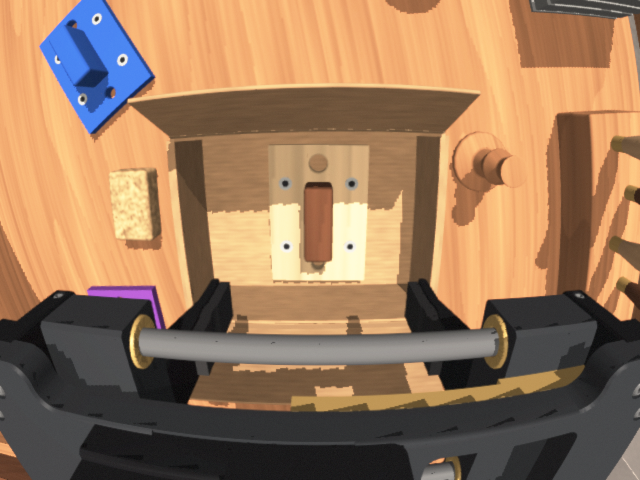

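The handle is centred under the gripper (u≈318, v≈222), with the big hole at (318,163). I'll check heights from two views.

Run:
```python
from h import *
np.set_printoptions(precision=4,suppress=True)
m6=cam('wrist')
T5=np.eye(4);T5[:3,:3]=R.from_quat([.996,-.086,-.001,0]).as_matrix();T5[:3,3]=[.5495,-.2288,.2159]
m5=(m6[0],T5@np.array(m6[0]['T_tool_cam']))
p5=lambda x,y:(110+x/2,90+y/2)
for n,a,b in(('big',(337,201),(318,163)),('b1',(369,147),(352,184)),('b2',(481,149),(350,247)),('b3',(369,256),(285,184)),('b4',(477,258),(287,247)),('small',(512,204),(318,266))):
    print(n,tri([ray('wrist',*p5(*a),m5),ray('wrist',*b,m6)]),atz('wrist',*b,.016,m6))
```

```text
big [ 0.5671 -0.1874  0.0131] [ 0.5675 -0.1868  0.016 ]
b1 [ 0.5938 -0.2108  0.0197] [ 0.5943 -0.2112  0.016 ]
b2 [ 0.5825 -0.2693  0.0199] [ 0.5827 -0.2706  0.016 ]
b3 [ 0.5347 -0.1996  0.0194] [ 0.5346 -0.2     0.016 ]
b4 [ 0.5244 -0.2577  0.0221] [ 0.5238 -0.2595  0.016 ]
small [ 0.5501 -0.2813  0.0223] [ 0.5492 -0.284   0.016 ]
```

```bash
python3 -m jog '{"dp":[[-1,0,40],[-1,0,80],[-1,0,105],[-1,0,120],[-1,0,129],[-1,0,129],[-1,0,129],[-1,0,129],[-1,0,129],[-1,0,129],[-1,0,129],[-1,0,129]],"delta_rot":[[0,0,0],[0,0,0],[0,0,0],[0,0,0],[0,0,0],[0,0,0],[0,0,0],[0,0,0],[0,0,0],[0,0,0],[0,0,0],[0,0,0]],"gripper":[1,1,1,1,1,1,-1,-1,-1,-1,-1,-1]}' 30
python3 -m jog '{"dp":[[0,0,0],[0,0,0],[0,0,0],[0,0,-15],[0,0,-40],[0,0,-80],[0,0,-120],[0,0,-150],[0,0,-180],[0,0,-180],[0,0,-180]],"delta_rot":[[0,0,0],[0,0,0],[0,0,0],[0,0,0],[0,0,0],[0,0,0],[0,0,0],[0,0,0],[0,0,0],[0,0,0],[0,0,0]],"gripper":[-1,-1,-1,-1,-1,-1,-1,-1,-1,-1,-1]}' 30
python3 -c "
from h import *
o=robot.get_obs();print(o['position'],o['tool_rot'],o['time'],o['grip_width'],o['grip_force'])
print(goto((.5718,.2269,.20),-.26+np.pi/2))"
```

```text
time: 16.7
position: [0.5587, -0.2351, 0.0226]
tool_rot: [0.769, 0.639, 0.0, 0.0]
ft_force: [0.3, 0.3, -0.2]
grip_width: 0.0473
grip_force: 0.0
time: 17.8
position: [0.5589, -0.2351, 0.2039]
tool_rot: [0.769, 0.639, 0.0, 0.001]
ft_force: [-0.1, 1.3, 0.3]
grip_width: 0.0005
grip_force: 0.0
[ 0.55885767 -0.23510694  0.20387518] [7.69360637e-01 6.38813569e-01 3.52331328e-04 1.14473622e-03] 17.8 0.0005048300638606805 0.0
(array([456.5, -72.2,   3.3]), array([0.002, 0.001, 0.075]))
```

```bash
python3 -m jog '{"dp":[[0,1,53],[0,1,53],[0,1,53],[0,1,53],[0,1,53],[0,1,53],[0,1,53],[0,1,53],[0,1,53],[0,1,53],[0,1,53],[0,1,53]],"delta_rot":[[0,0,0],[0,0,0],[0,0,0],[0,0,0],[0,0,0],[0,0,0],[0,0,0],[0,0,0],[0,0,0],[0,0,0],[0,0,0],[0,0,0]],"gripper":[1,1,1,1,1,1,1,1,1,1,1,1]}' 30
python3 - <<'E'
from h import *
np.set_printoptions(precision=4,suppress=True)
o=robot.get_obs();print(o['position'],o['grip_width'],o['time'])
mt=cam('wrist')
a=cv2.imread('pics/w6.png');save('wrist','w7.png');b=cv2.imread('pics/w7.png')
for n in('template','template_handle','flap_left','flap_right'):print(n,[(r['rect'],r['score']) for r in robot.search_frame(n,'wrist')][:3])
for im in(a,b):
    g=im[135:290,200:420].astype(int)
    m=((g[...,2]-g[...,0]>45)&(g[...,2]<150)&(g[...,1]<75)).astype(np.uint8)
    n,l,s,c=cv2.connectedComponentsWithStats(m); k=1+np.argmax(s[1:,4]);print('handle',s[k],c[k]+[200,135])
    y,x=np.nonzero(l==k);print(cv2.minAreaRect(np.c_[x,y].astype(np.float32)))
E
```

```text
time: 19.0
position: [0.5596, -0.2352, 0.1493]
tool_rot: [0.769, 0.639, -0.0, -0.0]
ft_force: [-0.8, -0.4, 0.6]
grip_width: 0.084
grip_force: 0.0
[ 0.5596 -0.2352  0.1493] 0.08404373677740201 19.0
template [([85.5, 288.1, 161.4, 328.7], 0.95), ([108.3, 165.7, 161.5, 242.5], 0.64), ([267.6, 146.1, 366.6, 280.4], 0.25)]
template_handle [([86.4, 285.2, 167.7, 330.5], 0.86), ([37.7, 0.0, 153.2, 133.0], 0.61)]
flap_left []
flap_right [([193.6, 322.5, 442.5, 405.3], 0.96)]
handle [105  51  27   3  39] [318.2821 187.1282]
((118.0, 52.0), (2.0, 26.0), 90.0)
handle [104  50  27   3  46] [317.1739 185.7174]
((117.0, 51.0), (2.0, 26.0), 90.0)
```

```bash
python3 -m jog '{"dp":[[0,0,40],[0,0,80],[0,0,105],[0,0,120],[0,0,127],[0,0,127],[0,0,127],[0,0,127],[0,0,127],[0,0,127],[0,0,127],[0,0,127]],"delta_rot":[[0,0,0],[0,0,0],[0,0,0],[0,0,0],[0,0,0],[0,0,0],[0,0,0],[0,0,0],[0,0,0],[0,0,0],[0,0,0],[0,0,0]],"gripper":[1,1,1,0,0,-1,-1,-1,-1,-1,-1,-1]}' 30
python3 -m jog '{"dp":[[0,0,0],[0,0,0],[0,0,0],[0,0,0],[0,0,0],[0,0,0]],"delta_rot":[[0,0,0],[0,0,0],[0,0,0],[0,0,0],[0,0,0],[0,0,0]],"gripper":[-1,-1,-1,-1,-1,-1]}' 30
```

```text
time: 20.45
position: [0.5597, -0.2352, 0.0226]
tool_rot: [0.769, 0.639, 0.0, 0.0]
ft_force: [-0.4, -0.1, -0.5]
grip_width: 0.0228
grip_force: 0.0
time: 21.05
position: [0.5596, -0.2352, 0.0223]
tool_rot: [0.769, 0.639, -0.0, -0.0]
ft_force: [0.4, -0.0, -0.2]
grip_width: 0.0005
grip_force: 0.0
```

Run:
```python
from h import *
np.set_printoptions(precision=4,suppress=True)
mt=cam('wrist');save('wrist','w8.png')
o=robot.get_obs();print(o['position'],o['grip_width'],o['time'])
print('tcp px',proj('wrist',o['position'],mt))
for n in('template','template_handle'):print(n,[(np.round(r['rect']),r['score']) for r in robot.search_frame(n,'wrist')][:3])
print(robot.get_obs()['q'])
def mk(q,p):
    T=np.eye(4);T[:3,:3]=R.from_quat(q).as_matrix();T[:3,3]=p;return (mt[0],T@np.array(mt[0]['T_tool_cam']))
m5=mk([.996,-.086,-.001,0],[.5495,-.2288,.2159]);m6=mk([.7695,.6386,0,0],[.5588,-.2336,.1512])
p5=lambda x,y:(110+x/2,90+y/2)
# top face corners guesses
for z in(.016,.054):print('center proj in w6',z,proj('wrist',(.5589,-.2344,z),m6),'w5',(proj('wrist',(.5589,-.2344,z),m5)-[110,90])*2)
for x in(-.012,.012):
  for y in(-.032,.032):
    p=np.array([.5589,-.2344,.054])+R.from_euler('z',-.186).as_matrix()@[x,y,0];print((x,y),proj('wrist',p,m6),(proj('wrist',p,m5)-[110,90])*2)
a=cv2.imread('pics/w6.png')[130:300,240:400];b=cv2.imread('pics/w8.png')
cv2.imwrite('pics/combo.png',np.hstack([cv2.resize(a,(400,425),interpolation=cv2.INTER_CUBIC),cv2.resize(b[100:440,160:480],(400,425))]))
```

```text
[ 0.5596 -0.2352  0.0223] 0.00023947990992819043 21.1
tcp px [318.0095 272.2068]
template [(array([ 91., 351., 113., 396.]), 0.87), (array([  0.,   1.,  71., 143.]), 0.84), (array([233., 152., 399., 306.]), 0.71)]
template_handle [(array([233., 152., 397., 304.]), 0.67), (array([  0.,   1.,  68., 144.]), 0.56), (array([ 94., 352., 113., 393.]), 0.53)]
[-0.5818  0.7253  1.6013  0.      0.815  -0.3968]
center proj in w6 0.016 [318.4578 215.3614] w5 [423.6066 200.9568]
center proj in w6 0.054 [318.4481 226.7582] w5 [424.2781 215.1329]
(-0.012, -0.032) [304.3936 262.8222] [488.0698 239.7363]
(-0.012, 0.032) [303.5196 188.5788] [359.6031 238.0621]
(0.012, -0.032) [332.5182 262.8194] [489.808  192.3418]
(0.012, 0.032) [333.3605 188.5739] [359.3424 190.5605]
```

View pics/combo.png

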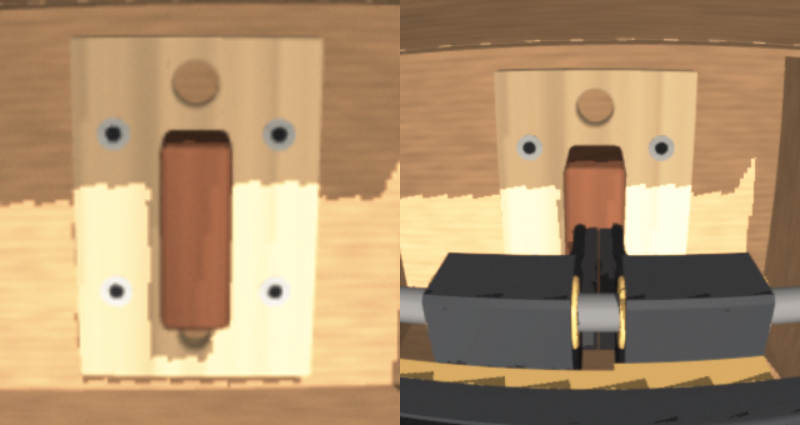

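The handle geometry matches prediction, yet the fingers closed to zero, apparently just above the bar: the tips look short of the nominal TCP. I'll probe gently downward with shut fingers to locate the bar's top.

```bash
python3 -m jog '{"dp":[[0,0,2],[0,0,4],[0,0,4],[0,0,4]],"delta_rot":[[0,0,0],[0,0,0],[0,0,0],[0,0,0]],"gripper":[-1,-1,-1,-1]}' 
python3 -m jog '{"dp":[[0,0,2],[0,0,4],[0,0,4],[0,0,4]],"delta_rot":[[0,0,0],[0,0,0],[0,0,0],[0,0,0]],"gripper":[-1,-1,-1,-1]}'
```

```text
time: 21.6
position: [0.5598, -0.2353, 0.0197]
tool_rot: [0.769, 0.639, 0.0, 0.0]
ft_force: [-1.9, 0.4, 8.4]
grip_width: 0.0005
grip_force: 4.3
time: 22.0
position: [0.5598, -0.2354, 0.0196]
tool_rot: [0.769, 0.639, 0.0, 0.001]
ft_force: [-6.5, 4.0, 30.4]
grip_width: 0.0007
grip_force: 15.4
```

Run:
```python
from h import *
o=robot.get_obs();print(o['moment'],o['ft_force'],o['joint_torque'])
m=robot.camera_model('wrist')
# finger tip in tool frame: pixel v~280 front edge, assume x half-width w
for w in(0,.005,.0095):
    for v in (278,282):
        t=(v-m['cy'])/m['fy'];T=np.array(m['T_tool_cam']);d=T[:3,:3]@[0,np.sin(t),np.cos(t)]
        s=(w-T[0,3])/d[0];print(w,v,(T[:3,3]+s*d)*1000)
```

```text
[ 0.68465182  1.23500507 -0.00862283] [-6.48656409  4.01528983 30.44631741] [-4.18961188e-01 -2.95324641e+01 -1.03199682e+01  2.08033947e-01
 -2.38470845e+00 -4.55995876e-03]
0 278 [ 0.          0.25555067 -8.25505154]
0 282 [  0.           0.25724026 -13.61303049]
0.005 278 [  5.           0.26327711 -19.48887721]
0.005 282 [  5.           0.26486648 -24.52906216]
0.0095 278 [  9.5          0.2702309  -29.59932031]
0.0095 282 [  9.5          0.27173008 -34.35349067]
```

Image and contact agree: the real fingertips sit about 34 mm short of the reported TCP. I'll back off, open, and descend to a reported z of about -0.012.

```bash
python3 -m jog '{"dp":[[0,0,-20],[0,0,-20],[0,0,-20],[0,0,-20],[0,0,-20],[0,0,-20],[0,0,-20],[0,0,-20],[0,0,-20],[0,0,-20],[0,0,-10],[0,0,2]],"delta_rot":[[0,0,0],[0,0,0],[0,0,0],[0,0,0],[0,0,0],[0,0,0],[0,0,0],[0,0,0],[0,0,0],[0,0,0],[0,0,0],[0,0,0]],"gripper":[1,1,1,1,1,1,1,1,1,1,1,1]}' 30
python3 -m jog '{"dp":[[0,0,8],[0,0,14],[0,0,20],[0,0,20]],"delta_rot":[[0,0,0],[0,0,0],[0,0,0],[0,0,0]],"gripper":[1,1,1,1]}' 30
```

```text
time: 23.2
position: [0.56, -0.2355, 0.0121]
tool_rot: [0.769, 0.639, 0.0, 0.001]
ft_force: [-0.2, 0.9, -0.1]
grip_width: 0.0848
grip_force: 0.0
time: 23.6
position: [0.559, -0.2348, -0.0088]
tool_rot: [0.769, 0.639, -0.0, -0.001]
ft_force: [0.8, 0.0, 0.3]
grip_width: 0.0872
grip_force: 0.0
```

```bash
python3 -m jog '{"dp":[[0,0,3],[0,0,3],[0,0,3],[0,0,3],[0,0,3],[0,0,3],[0,0,3],[0,0,3],[0,0,3],[0,0,3],[0,0,3],[0,0,3]],"delta_rot":[[0,0,0],[0,0,0],[0,0,0],[0,0,0],[0,0,0],[0,0,0],[0,0,0],[0,0,0],[0,0,0],[0,0,0],[0,0,0],[0,0,0]],"gripper":[-1,-1,-1,-1,-1,-1,-1,-1,-1,-1,-1,-1]}' 35
```

```text
time: 24.8
position: [0.5591, -0.235, -0.0107]
tool_rot: [0.769, 0.639, -0.0, -0.0]
ft_force: [-1.3, 0.1, 1.4]
grip_width: 0.0238
grip_force: 35.0
```

```bash
python3 -m jog '{"dp":[[0,0,0],[0,0,0],[0,0,0]],"delta_rot":[[0,0,0],[0,0,0],[0,0,0]],"gripper":[-1,-1,-1]}' 35
```

```text
time: 25.1
position: [0.5591, -0.235, -0.0106]
tool_rot: [0.769, 0.639, -0.0, -0.0]
ft_force: [-2.5, 0.2, 2.7]
grip_width: 0.0238
grip_force: 35.0
```

```bash
python3 -m jog '{"dp":[[0,0,-10],[0,0,-30],[0,0,-60],[0,0,-95],[0,0,-130],[0,0,-160],[0,0,-180],[0,0,-180],[0,0,-180]],"delta_rot":[[0,0,0],[0,0,0],[0,0,0],[0,0,0],[0,0,0],[0,0,0],[0,0,0],[0,0,0],[0,0,0]],"gripper":[-1,-1,-1,-1,-1,-1,-1,-1,-1]}' 35
python3 -c "
from h import *
print(goto((.5718,.2269,.17),-.26+np.pi/2))"
```

```text
time: 26.0
position: [0.5597, -0.235, 0.1693]
tool_rot: [0.769, 0.639, 0.0, 0.0]
ft_force: [-0.7, -0.7, -2.1]
grip_width: 0.0239
grip_force: 35.0
(array([456.3, -73. ,  -0.8]), array([ 0.001, -0.   ,  0.075]))
```

```bash
python3 -c "
from h import *
print(goto((.534,.085,.17),-.26+np.pi/2))"
```

```text
(array([309.8, -84.1,  -0.8]), array([ 0.001, -0.   ,  0.075]))
```

```bash
python3 -m jog '{"dp":[[40,-11,0],[85,-23,0],[130,-35,0],[175,-47,0],[220,-60,0],[265,-72,0],[300,-82,0],[310,-84,0],[310,-84,0],[310,-84,0],[310,-84,0]],"delta_rot":[[0,0,0.01],[0,0,0.02],[0,0,0.03],[0,0,0.04],[0,0,0.05],[0,0,0.06],[0,0,0.075],[0,0,0.075],[0,0,0.075],[0,0,0.075],[0,0,0.075]],"gripper":[-1,-1,-1,-1,-1,-1,-1,-1,-1,-1,-1]}' 35
cat >> h.py <<'E'
def gray(im,mt,guess,rad=22):
    """centroid rows of dull grey blobs near the predicted pixels"""
    hsv=cv2.cvtColor(im,cv2.COLOR_RGB2HSV)
    m=((hsv[...,1]<70)).astype(np.uint8)
    n,l,s,c=cv2.connectedComponentsWithStats(m)
    return [(s[k].tolist(),c[k].round(1).tolist()) for k in range(1,n) if s[k,4]>6 and np.hypot(*(c[k]-guess))<rad*1.5]
E
python3 - <<'E'
from h import *
np.set_printoptions(precision=4,suppress=True)
mt=cam('wrist');im=save('wrist','w9.png');o=robot.get_obs();print(o['position'],o['tool_rot'],o['time'])
for n,p in(('big',(.5844,.2737,.064)),('small',(.5592,.1801,.064))):
    g=proj('wrist',p,mt);print(n,g,proj('wrist',(p[0],p[1],.04),mt));
    print(gray(im,mt,g))
    u,v=g.astype(int); hsv=cv2.cvtColor(im,cv2.COLOR_RGB2HSV)
    if n=='big': print(hsv[max(0,v-14):v+22:2,u-20:u+22:2,1])
    else: print(hsv[v-20:v+20:2,u-20:u+22:2,1])
E
```

```text
time: 27.1
position: [0.5343, 0.0834, 0.1688]
tool_rot: [0.793, 0.609, -0.0, -0.0]
ft_force: [0.4, 0.3, -2.8]
grip_width: 0.0238
grip_force: 35.0
[0.5343 0.0834 0.169 ] [ 0.7934  0.6086 -0.0003 -0.    ] 27.15
big [317.0471 -10.0187] [317.1683  -1.023 ]
[([314, 0, 13, 5, 49], [320.1, 1.5])]
[[101 100 105 106 101 101  99  97 108  22  19  22  17  21  19  70 109 104
  100 101 103]
 [102 100 105 106 101 103  97  96 114  63  20  20  17  19  30 112 105 106
  101 102 103]
 [102 100 103 106 105 101  98  98 116 114  88  47  47  71 103 114 105 106
  101 102 103]
 [102 101 105 106 107 102 100 116 117 114 115 114 115 117 114 116 105 106
  101 102 104]
 [101 102 105 108 106 102  99 103 116 117 115 115 116 115 116 117 105 105
  101 101 103]
 [102  99 105 107 106 102 102 117 116 116 115 115 117 117 115 116 105 103
  102 103 103]]
small [316.9819 103.2548] [317.1125 104.64  ]
[([316, 96, 11, 12, 100], [321.0, 101.5])]
[[ 99 100 102  97  98 105 106 106 107 102 101 103 102 105 103 100 100  99
  103 106 103]
 [ 97 100 102  95  97 104 106 106 106 103 101 103 103 105 107 103  99 101
  102 107 106]
 [ 98 1
[... 895 characters left out ...]
3  96  96 101 106 103 106 107 117  95  46  55  97 104  98  99
  101 103 109]
 [ 97 100 103  95  95 102 106 103 106 116 116 117 115 115 115 106 104  99
  102 104 108]
 [ 98 100 101  95  95 102 105 104 105 116 116 117 117 117 117 105 103  98
  101 104 108]
 [ 98 100 102  96  95 101 105 104 106 118 117 118 114 116 115 111 103  99
   99 101 106]
 [ 99 100 103  96  94 101 103 103 105 113 116 117 114 116 115 113 103 100
  101 103 107]
 [ 99 100 102  96  93 101 106 104 106 117 119 117 116 115 117 111 102  97
  101 101 107]
 [100 101 102  96  93 100 105 103 114 115 116 116 115 115 111 105 102  99
  101 102 106]
 [ 99 101 103  94  94 100 106 102 109 112 117 117 118 116 107 105 102  98
  102 102 106]]
```

```bash
python3 -m jog '{"dp":[[15,3,0],[35,4,0],[35,4,0],[35,4,0],[35,4,0]],"delta_rot":[[0,0,0],[0,0,0],[0,0,0],[0,0,0],[0,0,0]],"gripper":[-1,-1,-1,-1,-1]}' 35
python3 - <<'E'
from h import *
from scipy.optimize import least_squares
np.set_printoptions(precision=4,suppress=True)
mt=cam('wrist');im=save('wrist','w10.png');o=robot.get_obs();print(o['position'],o['tool_rot'],o['time'])
T9=np.eye(4);T9[:3,:3]=R.from_quat([.7934,.6086,-.0003,0]).as_matrix();T9[:3,3]=[.5343,.0834,.1690]
m9=(mt[0],T9@np.array(mt[0]['T_tool_cam']))
obs=[]
hsv=cv2.cvtColor(im,cv2.COLOR_RGB2HSV)
for n,p in(('big',(.5844,.2737,.055)),('small',(.5592,.1801,.055))):
    g=proj('wrist',p,mt);G=gray(im,mt,g);print(n,g,G)
    if not G: continue
    c=min(G,key=lambda t:np.hypot(*(np.array(t[1])-g)))[1]
    print(atz('wrist',*c,.055,mt)); 
    if n=='small': print('w9',atz('wrist',321,101.5,.055,m9),'tri',tri([ray('wrist',321,101.5,m9),ray('wrist',*c,mt)]))
E
```

```text
time: 27.65
position: [0.5468, 0.1173, 0.1692]
tool_rot: [0.793, 0.609, -0.0, -0.0]
ft_force: [0.1, -0.5, -3.5]
grip_width: 0.0237
grip_force: 35.0
[0.5467 0.1172 0.1693] [ 0.793   0.6093 -0.0003 -0.0001] 27.7
big [313.3413  32.9097] [([309, 24, 16, 19, 247], [316.8, 32.8])]
[0.5872 0.2731 0.055 ]
small [313.197  146.6266] [([312, 139, 11, 12, 98], [317.2, 144.3])]
[0.5629 0.1811 0.055 ]
w9 [0.5629 0.1811 0.055 ] tri [0.5629 0.1811 0.0548]
```

Run:
```python
from h import *
np.set_printoptions(precision=4,suppress=True,linewidth=200)
mt=cam('wrist');im=cv2.cvtColor(cv2.imread('pics/w10.png'),cv2.COLOR_BGR2RGB)
I=(mt[0],np.array(mt[0]['T_tool_cam']))   # tool frame
z=-.0267
def attool(u,v): return atz('wrist',u,v,z,I)
for n,p in(('bush+',(.030,.030,z)),('bush-',(.030,-.030,z)),('hole',(.048,0,z)),('edge',(.065,0,z))):
    g=proj('wrist',p,I); print(n,g)
    for s,c in gray(im,None,g,14): print('  ',s,c,attool(*c)*1000)
g=proj('wrist',(.048,0,z),I).astype(int)
gr=cv2.cvtColor(im,cv2.COLOR_RGB2GRAY)
print(gr[g[1]-30:g[1]+24:2,g[0]-24:g[0]+26:3])
print(gr[g[1]-40:g[1]+20,g[0]-50],gr[g[1]-40:g[1]+20,g[0]+50])
```

```text
bush+ [379.4798 236.6765]
   [369, 224, 24, 24, 473] [380.5, 235.5] [ 30.6005  30.476  -26.7   ]
bush- [256.3105 236.7628]
   [245, 224, 24, 24, 467] [256.5, 235.3] [ 30.7468 -29.8674 -26.7   ]
hole [317.8274 200.1793]
edge [317.7842 164.2024]
   [312, 139, 11, 12, 98] [317.2, 144.3] [ 74.2254  -0.2562 -26.7   ]
[[221 221 223 222 220 220 219 217 215 212 210 212 213 216 220 222 221]
 [219 222 223 222 220 219 219 217 215 213 210 211 212 218 222 223 222]
 [220 222 222 223 220 220 219 216 214 213 210 213 213 218 223 223 222]
 [221 222 222 222 220 219 218 218 214 213 210 211 213 218 222 222 222]
 [220 222 223 222 220 219 218 215 210 209 208 212 212 218 223 223 221]
 [220 222 222 222 220 219 201 157 128 126 146 194 213 218 223 223 222]
 [219 222 222 221 220 182 127  86  84  85  88 119 181 217 223 224 222]
 [220 222 222 221 197 124  85  81  84  83  84  83 116 194 221 223 222]
 [220 222 223 220 142  88  86  88  86  84  84  87  88 141 220 223 222]
 [219 221 222 190 104  89  88  87  88  89  90  88  89 102 193 224 222]
 [220 221 222 157  82  82  79  79  80  82  81  83  83  81 157 223 222]
 [219
[... 917 characters left out ...]

 [219 222 219 220 220 219 217 214 213 212 209 211 212 219 224 219 222]
 [219 222 220 221 219 218 218 215 214 212 209 209 213 219 224 223 222]
 [218 221 222 221 220 219 217 214 214 213 208 209 213 218 223 223 222]]
[180 145 145 199 208 208 208 208 210 208 208 209 209 210 209 210 209 208 209 210 210 209 209 210 210 210 210 209 210 210 210 208 210 210 209 209 211 210 209 209 209 210 210 210 210 210 209 209 209
 210 209 210 210 211 209 209 210 209 209 209] [199 158 160 216 223 223 223 223 224 223 222 223 223 223 222 223 223 222 224 223 223 223 222 223 223 223 224 224 224 223 223 224 223 223 223 223 223 224 224 223 223 223 224 224 224 223 223 223 223
 222 222 222 223 222 222 222 222 223 223 223]
```

```bash
python3 -c "
from h import *
print(goto((.5744,.226,.070),1.3125))"
```

```text
(array([112.2,  -1.2,  99.2]), array([-0.   ,  0.   , -0.002]))
```

```bash
python3 -m jog '{"dp":[[25,0,0],[60,-1,0],[95,-1,0],[112,-1,0],[112,-1,30],[112,-1,60],[112,-1,85],[112,-1,99],[112,-1,99],[112,-1,99],[112,-1,99]],"delta_rot":[[0,0,-0.002],[0,0,-0.002],[0,0,-0.002],[0,0,-0.002],[0,0,-0.002],[0,0,-0.002],[0,0,-0.002],[0,0,-0.002],[0,0,-0.002],[0,0,-0.002],[0,0,-0.002]],"gripper":[-1,-1,-1,-1,-1,-1,-1,-1,-1,-1,-1]}' 35
python3 - <<'E'
from h import *
np.set_printoptions(precision=4,suppress=True,linewidth=200)
mt=cam('wrist');im=save('wrist','w11.png');o=robot.get_obs();print(o['position'],o['tool_rot'],o['time'])
print(goto((.5744,.226,.070),1.3125))
print('pin tip px',proj('wrist',(.5872,.2731,.064),mt),'hole px',proj('wrist',(.5872,.2731,.0967),mt))
hsv=cv2.cvtColor(im,cv2.COLOR_RGB2HSV);print(hsv[176:220:2,296:344:3,1]);print(hsv[176:220:2,296:344:3,2])
E
```

```text
time: 28.8
position: [0.5762, 0.2263, 0.0719]
tool_rot: [0.792, 0.61, 0.001, 0.001]
ft_force: [-0.1, 0.1, -2.2]
grip_width: 0.0234
grip_force: 35.0
[0.5761 0.2264 0.072 ] [0.7922 0.6102 0.0015 0.0007] 28.85
(array([-0.8, -1.6,  2. ]), array([ 0.003, -0.001,  0.   ]))
pin tip px [315.4778 187.2873] hole px [315.1282 199.1479]
[[ 89  90  89  90  92  91  93  94  94  95  96  95  92  88  88  90]
 [ 89  89  90  91  92  91  95  95  98  95  95  96  91  89  86  90]
 [ 90  90  89  91  94  99 100  85  96 102 102  96  92  90  89  91]
 [ 90  90  90  90 106  76  25  23  24  30  90 105  92  90  88  88]
 [ 89  88  90 102  68  21  21  22  23  20  28 108 102  90  87  89]
 [ 90  90  93 101  23  21  20  19  20  20  41 111 107  90  88  90]
 [ 90  89 103  76  21  21  22  23  20  23  79 109 109 102  88  89]
 [ 90  90 107  87  21  22  22  20  22  22 108 109 107 107  89  89]
 [ 89  92 110 113  28  26  20  20  22  58 110 109 105 112  93  90]
 [ 90  98 114 118 102  35  23  24  49 110 108 108 103 113  97  90]
 [ 90 100 114 119 116 112  95  93 115 115 108 109 103 113 100  90]
 [ 90 101 108 116 116 115 117 116 11
[... 1476 characters left out ...]
 155 217 239 245 150 231 246]
 [246 233 134 156 153 150 145 154 155 210 234 238 243 127 237 247]
 [246 240 150 146 154 151 146 153 153 226 240 239 221 153 241 246]
 [246 246 193 136 153 150 146 152 154 227 242 236 136 202 245 247]
 [246 246 227 144 150 150 144 153 154 214 236 184 121 230 247 247]
 [246 247 238 188 157 160 149 154 154 157 160 135 165 241 247 247]
 [246 247 245 233 164 165 171 168 167 161 147 145 230 246 247 247]
 [246 247 246 241 229 175 168 169 164 157 151 225 240 247 246 246]
 [246 247 246 245 241 235 202 183 178 185 228 237 244 247 244 247]
 [246 247 246 245 244 242 240 239 237 237 238 241 244 247 244 246]
 [246 245 246 245 244 241 242 241 240 238 239 241 244 247 247 247]]
```

```bash
python3 -m jog '{"dp":[[0,0,0],[0,0,0],[0,0,0],[0,0,0]],"delta_rot":[[0,0,0],[0,0,0],[0,0,0],[0,0,0]],"gripper":[-1,-1,-1,-1]}' 35
python3 - <<'E'
from h import *
np.set_printoptions(precision=4,suppress=True,linewidth=200)
mt=cam('wrist');im=save('wrist','w12.png');o=robot.get_obs();print(o['position'],o['tool_rot'],o['time'])
print(goto((.5744,.226,.070),1.3125))
print('pin tip px',proj('wrist',(.5872,.2731,.064),mt))
hsv=cv2.cvtColor(im,cv2.COLOR_RGB2HSV);m=(hsv[170:230,290:350,1]<60).astype(np.uint8)
n,l,s,c=cv2.connectedComponentsWithStats(m);k=1+np.argmax(s[1:,4]);print(s[k]+[290,170,0,0,0],c[k]+[290,170])
E
```

```text
time: 29.25
position: [0.5748, 0.2263, 0.0706]
tool_rot: [0.792, 0.61, 0.0, 0.0]
ft_force: [0.6, 0.3, -1.9]
grip_width: 0.024
grip_force: 35.0
[0.5748 0.2263 0.0705] [0.7922 0.6103 0.     0.    ] 29.3
(array([-0.3, -0.3,  0.5]), array([ 0., -0.,  0.]))
pin tip px [317.9559 187.0239]
[308 181  21  15 240] [318.0958 187.6167]
```

```bash
python3 -m jog '{"dp":[[0,0,8],[0,0,16],[0,0,22],[0,0,27],[0,0,31],[0,0,35],[0,0,38],[0,0,41],[0,0,43],[0,0,43],[0,0,43]],"delta_rot":[[0,0,0],[0,0,0],[0,0,0],[0,0,0],[0,0,0],[0,0,0],[0,0,0],[0,0,0],[0,0,0],[0,0,0],[0,0,0]],"gripper":[-1,-1,-1,-1,-1,-1,-1,-1,-1,-1,-1]}' 35
```

```text
time: 30.4
position: [0.5749, 0.2263, 0.0275]
tool_rot: [0.792, 0.61, 0.0, 0.0]
ft_force: [-0.4, -0.9, -3.3]
grip_width: 0.0235
grip_force: 35.0
```

No side force and weight only: the pins have entered. I'll ease down to contact.

```bash
python3 -m jog '{"dp":[[0,0,1],[0,0,2],[0,0,3],[0,0,3],[0,0,3]],"delta_rot":[[0,0,0],[0,0,0],[0,0,0],[0,0,0],[0,0,0]],"gripper":[-1,-1,-1,-1,-1]}' 35
```

```text
time: 30.9
position: [0.575, 0.2263, 0.0253]
tool_rot: [0.792, 0.61, 0.0, 0.0]
ft_force: [-2.0, -0.3, 5.8]
grip_width: 0.0239
grip_force: 35.0
```

```bash
python3 -m jog '{"dp":[[0,0,-1],[0,0,-1],[0,0,-1],[0,0,-1],[0,0,-1],[0,0,-1],[0,0,-1],[0,0,-1],[0,0,-1],[0,0,-1],[0,0,-5],[0,0,-15]],"delta_rot":[[0,0,0],[0,0,0],[0,0,0],[0,0,0],[0,0,0],[0,0,0],[0,0,0],[0,0,0],[0,0,0],[0,0,0],[0,0,0],[0,0,0]],"gripper":[-0.5,-0.2,0,0.5,1,1,1,1,1,1,1,1]}' 35
python3 -m jog '{"dp":[[0,0,-20],[0,0,-50],[0,0,-90],[0,0,-120],[0,0,-120],[0,0,-120],[0,0,-120]],"delta_rot":[[0,0,0],[0,0,0],[0,0,0],[0,0,0],[0,0,0],[0,0,0],[0,0,0]],"gripper":[1,1,1,1,1,1,1]}'
python3 - <<'E'
from h import *
np.set_printoptions(precision=4,suppress=True,linewidth=200)
mt=cam('wrist');im=save('wrist','w13.png');o=robot.get_obs();print(o['position'],o['time'],o['grip_width'])
Rz=R.from_euler('z',-.2583).as_matrix()
for n,y in(('big',.048),('small',-.048)):
    p=np.array([.575,.2271,0])+Rz@[0,y,0]; g=proj('wrist',(*p[:2],.064),mt);print(n,g,[(s,c,atz('wrist',*c,.062,mt)-p) for s,c in gray(im,mt,g,10)])
for x in(-.030,.030):
  for y in(-.030,.030):
    p=np.array([.575,.2271,.052])+Rz@[x,y,0];g=proj('wrist',p,mt);print('bush',g,[(s[4],c,(Rz.T@(atz('wrist',*c,.052,mt)-p))*1000) for s,c in gray(im,mt,g,8)])
save('top','top9.png')
a=cv2.imread('pics/top0.png').astype(int);b=cv2.imread('pics/top9.png').astype(int)
for n in('flap_left','flap_right'):print(n,[(np.round(r['rect']),r['score']) for r in robot.search_frame(n,'top')][:1])
for s,n in((1,'L'),(-1,'R')):
  for q in(1.57,1.7,2.0,2.5):
    print(n,q,[proj('top',np.array([.5456,-.2337,0])+R.from_euler('z',-.176).as_matrix()@[x,s*(.079-.074*np.cos(q)),.0755+.074*np.sin(q)]).round(1) for x in(-.103,.103)])
E
```

```text
time: 32.1
position: [0.574, 0.2261, 0.039]
tool_rot: [0.792, 0.61, -0.001, -0.0]
ft_force: [-0.1, 0.2, 0.1]
grip_width: 0.0867
grip_force: 0.0
time: 32.8
position: [0.5736, 0.226, 0.1585]
tool_rot: [0.792, 0.61, -0.001, -0.001]
ft_force: [-0.1, 0.2, -0.6]
grip_width: 0.0872
grip_force: 0.0
[0.5735 0.2259 0.158 ] 32.85 0.0869944008593453
big [319.7575 166.4431] [([312, 155, 17, 19, 247], [319.6, 164.3], array([0.0003, 0.0015, 0.062 ]))]
small [319.7026 278.8075] [([315, 273, 11, 8, 76], [319.8, 276.1], array([0.0005, 0.0016, 0.062 ]))]
bush [285.4178 254.2868] [(150, [285.5, 254.5], array([ 0.0663, -0.1989, -0.    ]))]
bush [283.6098 186.3989] [(170, [283.9, 186.4], array([ 0.2424, -0.003 , -0.    ]))]
bush [353.9898 254.3052] [(150, [354.5, 254.6], array([ 0.4579, -0.2767, -0.    ]))]
bush [355.8598 186.4158] [(171, [356.6, 186.5], array([ 0.6202, -0.0655, -0.    ]))]
flap_left [(array([364., 199., 384., 280.]), 0.74)]
flap_right [(array([432., 211., 459., 286.]), 0.69)]
L 1.57 [array([375.1, 273.9]), array([386.6, 199. ])]
L 1.7 [array([371.5, 273.3]), array([383. , 198.5])]
L 2.0 [array([363.3, 272.4]), array([375. , 197.9])]
L 2.5 [array([352.4, 272. ]), array([364.2, 198.7])]
R 1.57 [array([435.1, 283.6]), array([445.2, 208.1])]
R 1.7 [array([438.8, 284.2]), array([448.8, 208.7])]
R 2.0 [array([446.5, 285.9]), array([456.3, 210.5])]
R 2.5 [array([455.6, 288.8]), array([465. , 214.3])]
```

Template is seated: all four bushes lie within 0.7 mm of where they should be at seat height, and the pins stick out through the holes. Both flaps read about 2.0 rad, so I'm handing in.

```bash
python3 -c "
from rig import robot
print(robot.hand_in())"
```

```text
the job is handed in; nothing more can be done
None
```

I handed the job in: both carton flaps measured about 2.0 rad open, and the template lies seated over both pins on the jig and released, with no other bench object knowingly touched; the hand-in returned no verdict.

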